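Tip the chopping board onto its mat

ROBOT

A 6-joint arm with a two-finger parallel gripper is mounted at the origin on the work surface. World frame = base frame: x ahead of the robot, y to its left, z up, the work surface at z = 0. Lengths are in mm, angles in rad, forces in N, time in s.
With the tool pointing down it reaches from about 275 to 1000 mm from the base axis. Payload 8.4 kg.
Tool frame: the origin (TCP) lies midway between the tips of the shut fingers; the grasp point (between the pads) lies 19 mm behind it; z points along the fingers, y is the line along which they close (so a half turn about z gives the same grasp; the last joint's range is limited). The gripper opens to 85 mm and grips with 20 to 120 N. Pads are 22 mm wide; open, the fingers measure 114 mm over their backs; the gripper's body (76 mm by 85 mm) begins 54 mm behind the grasp point. The pads swing forward as they close: fully open they stand 13 mm farther back than shut.
Start: joints at [1.214, 0.353, 1.633, -0, 1.155, -0.002], TCP at [217.125, 586.075, 231.281] pointing down, gripper open.
Joint ranges: [-2.63, 2.63], [-0.92, 2.1], [0.06, 2.66], [-1.3, 4.44], [0, 2.69], [-3.02, 3.02]. Speed limits (rad/s): [2.22, 2.22, 2.79, 3.14, 3.14, 3.14].

INTERFACE

Orientations are given as [roll, pitch, yaw] about the fixed x, y, z axes, in that order (R = Rz(yaw) Ry(pitch) Rx(roll)).
In Python, from rig import r gives the robot as it stands.
- The arm moves only by the shell command python3 -m inch 'ROWS' [OPENING] [FORCE]. ROWS is JSON, a list that holds one entry, the list of rows, each a list of 6 numbers: the shift along the tool's x, y, z scaled (see below), then the turn, a rotation vector about the tool's x, y, z scaled (see below). In form: [[[tx, ty, tz, wx, wy, wz], ...]]. A call has 1 to 8 rows; each row is the pose to reach, as a shift and turn from the pose commanded when the call began, along the tool's axes at that moment, turning the shorter way round; what a row does not reach only later rows make up. The controller multiplies each number of a shift by 20 cm and each number of a turn by pi rad. A row lasts 1/12 s, in which the tool goes at most 41.7 mm and 7.16 degrees, less where a joint would pass 70% of its speed; a pose out of reach is approached as far as the arm can. A call with a number of a shift or a turn outside -1 to 1 is refused whole. A call with a gripper value outside its range is refused whole. OPENING is the gripper's target within -1 to 1 (fully open at 1, half-way at 0, shut at -1), set as the call begins (- or left out, the last holds). The fingers move at their own pace and stop on an object; FORCE is the grip in N (left out, the last holds). Time passes only in rows, so rows that repeat a pose let the fingers close. It gives the time, the measured TCP pose, the force, the opening and the grip force at its end, in the units of the state.
- r.sense(): the state, without advancing time (a new reading comes with each control period).
- r.grab_frame(name): name is "side" or "top"; returns the picture (420x560x3 uint8, red, green, blue); there is no depth.
- r.camera_info(name): a dict with "K" (3x3 intrinsics, pixels), "rvec" (rotation vector, rad) and "tvec" (3), from world to camera coordinates, as OpenCV has them. Camera axes: x right, y down, z forward; pixel columns grow to the right and rows downward; lengths in mm; the calibration is good to about 2 mm. A picture is of the moment at which its call begins. camera_info takes no time and is no camera call.
- r.sign_off(): hands the job in; it is judged then, once.
The state is a dict: "clock": time; "qpos": joint angles; "qvel": joint speeds; "joint_efforts": joint torques, N m; "eef_pos": TCP position; "tcp_rot": TCP orientation; "contact_force": force on the tool from outside, world axes, zero at the start; "wrist_torque": the same for the moment, N m; "opening": opening from 0.0 (shut) to 1.0 (fully open); "grasp_force": force on a finger pad.
Only numpy, scipy, OpenCV 4.12 (cv2) and the standard library are available. Lean on these libraries where they do the work, as an engineer would, in place of code of your own. Each camera call takes 0.05 s, during which the arm holds its last target. There are 200 camera calls.

TASK

Get the chopping place ready: slide the amber jar off the green mat, leaving it upright on the worktop, then push the standing chopping board over by its top so that it falls across the mat and lies flat, wholly on the mat. Push lightly with the fingers only: do not pinch or lift the jar or the board, and leave the other things where they stand.

Things in the scene. Friction and masses are not known exactly. Their poses are not given: they have to be found in the camera images.
- mat: green non-slip mat lying fixed on the worktop, 220 mm along its x, 290 mm along its y, 4 mm thick; origin at the centre of its underside; z up. The board stands along the mat's -x long side, with its foot on the mat.
- board: wooden chopping board (about 0.5 to 1 kg), loose, standing on one long edge on the mat: 30 mm thick (its x), 240 mm wide (its y), 150 mm tall (its z), so its top is 154 mm above the worktop. Origin at the centre of the standing edge, half-way through the thickness. Its +x face looks across the mat; tipped that way it turns about the lower edge of that face and lands with the +x face down. A light push near the top starts it and past about 12 degrees it falls by itself.
- board_center (a point): the middle of the board's solid, 75 mm from the standing edge
- jar: amber storage jar with a red lid, upright and loose, in the way on the mat where the board will land: 72 mm across, 85 mm tall, about 0.25 to 0.5 kg; origin at the centre of its underside, z up. It slides when pushed low down.
- board_foot_left (a point): corner of the board's +x face: standing edge, +y end
- board_foot_right (a point): corner of the board's +x face: standing edge, -y end
- board_top_left (a point): corner of the board's +x face: top edge, +y end
- board_top_right (a point): corner of the board's +x face: top edge, -y end
- mug: blue stoneware mug, 76 mm across, 92 mm tall, with a side handle (up to about 70 mm from its axis); loose bystander, origin at the centre of its underside
- tea_carton: small standing tea carton, brown with a green band, 60 x 66 mm, 110 mm tall; loose bystander, origin at the centre of its underside
- pepper_mill: turned dark-wood pepper mill, 56 mm across at the foot, 155 mm tall; loose bystander, origin at the centre of its underside
- spice_jar: slim clear spice jar with a black cap, 48 mm across, 95 mm tall; loose bystander, origin at the centre of its underside
- tin: food tin with a red label, 74 mm across, 105 mm tall; loose bystander, origin at the centre of its underside
Mind the look-alikes: they are no part of the job. Of the things that look like the jar, take the one that is farthest from the robot's base at the start. Several things look just like the board: the one meant starts farthest to the robot's right.

How it is judged (in metres and radians):
On the way, in this order (a step that is already met when the one before it is completed fails the run):
1. the jar stands upright on the worktop, off the mat, while the board still stands (height (world z) of jar below 0.0015 m and angle between jar's own z axis and vertical below 0.03 rad and angle between board's own z axis and vertical below 0.1 rad), for 0.2 s.
2. the board has been tipped over and lies flat, wholly on the mat (angle between board's own x axis and vertical above 3.08 rad and x of board_foot_left in the frame of mat between -0.111 and 0.111 m and y of board_foot_left in the frame of mat between -0.146 and 0.146 m and x of board_foot_right in the frame of mat between -0.111 and 0.111 m and y of board_foot_right in the frame of mat between -0.146 and 0.146 m and x of board_top_left in the frame of mat between -0.111 and 0.111 m and y of board_top_left in the frame of mat between -0.146 and 0.146 m and x of board_top_right in the frame of mat between -0.111 and 0.111 m and y of board_top_right in the frame of mat between -0.146 and 0.146 m), for 0.2 s.
At the end, for the whole second after the job is handed in: The board lies flat (within 0.06 rad) with its +x face down and all four corners inside the mat's outline (1 mm allowed); the jar stands upright (within 0.03 rad) with its whole base on the worktop, off the mat; both are at rest (all of step 2 and height (world z) of jar below 0.0015 m and angle between jar's own z axis and vertical below 0.03 rad and linear speed of each of board, jar below 0.02 m/s); the robot touches nothing.
It fails at once if the jar was knocked over, or lifted instead of slid (angle between jar's own z axis and vertical above 0.5 rad or height (world z) of jar above 0.018 m).
It fails at once if the standing board was pushed in its lower half instead of near its top (contact force between the fingers and board above 0.5 N and angle between board's own z axis and vertical below 0.15 rad and height (world z) of the grasp point below 0.07 m).
It fails at once if the board was lifted instead of tipped (its middle rose over 95 mm) (height (world z) of board_center above 0.095 m).
It fails at once if the jar or the board was pinched or pushed hard (over 25 N by the fingers) (contact force between the fingers and jar above 25 N or contact force between the fingers and board above 25 N).
It fails at once if one of the other things (mug, tea carton, pepper mill, spice jar, tin) was moved over 20 mm or knocked over (distance of any of mug, tea_carton, pepper_mill, spice_jar, tin from where it was at the start of the episode above 0.02 m or angle between any of mug, tea_carton, pepper_mill, spice_jar, tin's own z axis and vertical above 0.3 rad).
It also fails if it takes over 48 s, if anything falls off the work surface, if the arm or the gripper's body presses on something with over 40 N, if the wrist force passes 120 N, or if a joint passes its speed limit or range.

## Working session

There is one attempt and no reset: what is moved stays moved. The work goes in short steps, Python scripts to look and compute and a shell command to move; the robot and the scene stay as the last step left them, time stands still between calls to the robot, and variables do not carry over. Pictures are saved under pics/ and viewed, at most 10 in all, crops included, and the job is handed in when it is done.

```bash
mkdir -p pics; ls; python3 - <<'E'
from rig import r
import cv2
print(r.sense())
for n in("side","top"):
    im=r.grab_frame(n); cv2.imwrite(f"pics/{n}0.png",im[:,:,::-1]); print(n,r.camera_info(n))
E
```

```text
pics
{'clock': 0.0, 'qpos': array([ 1.21363409e+00,  3.53615353e-01,  1.63414628e+00,  3.83581136e-06,
        1.15521383e+00, -2.43745252e-03]), 'qvel': array([ 1.32774351e-03,  2.87585281e-05,  2.84433502e-04, -1.44045345e-03,
        2.30590016e-03, -7.38786507e-04]), 'joint_efforts': array([ 1.15194067e-03, -6.05257344e+01, -3.42079318e+01,  4.61335708e-05,
        9.03951412e-03,  1.27703970e-05]), 'eef_pos': array([216.93356047, 585.62569559, 230.57697385]), 'tcp_rot': array([-3.14020986e+00, -6.87768726e-06,  2.78686632e+00]), 'contact_force': array([-1.5864511 , -1.27451239,  0.32318291]), 'wrist_torque': array([-0.03502995, -0.02571701, -0.03507437]), 'grasp_force': 0.0, 'opening': 1.0027900962391219}
side {'K': array([[447.99799614,   0.        , 283.54688224],
       [  0.        , 447.99799614, 205.37387352],
       [  0.        ,   0.        ,   1.        ]]), 'rvec': array([ 2.34133555, -0.1309525 ,  0.03245637]), 'tvec': array([-487.28210635,  205.01185123, 1277.2291693 ])}
top {'K': array([[421.8107285 ,   0.        , 279.23862794],
       [  0.        , 421.8107285 , 210.73342631],
       [  0.        ,   0.        ,   1.        ]]), 'rvec': array([ 2.10039336, -2.16504672,  0.16540552]), 'tvec': array([  86.73664998,  531.49223913, 1313.06775198])}
```

View pics/side0.png

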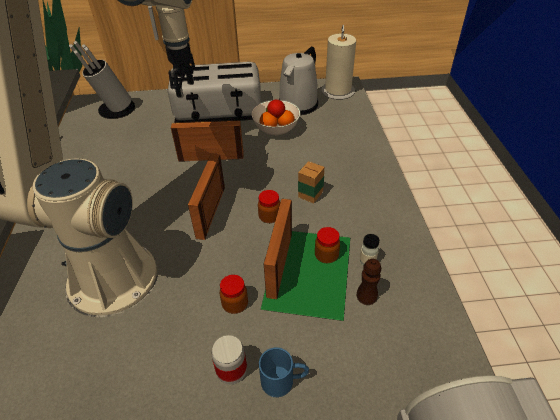

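View pics/top0.png

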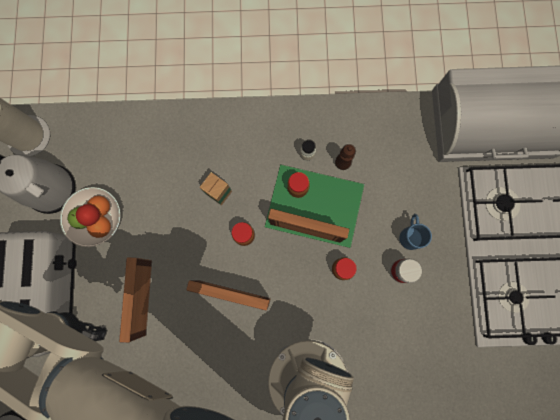

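The side view shows the target board standing on the mat at about (280,250), with the jar behind it at (328,244). In the top view the mat's corners are near (280,166), (364,183), (351,245) and (265,228), the jar lid is at (299,184), and the other things stand around it. Next I measure these points.

```bash
cat > h.py <<'E'
import numpy as np, cv2
from rig import r
def cam(n):
    c=r.camera_info(n); R=cv2.Rodrigues(np.array(c["rvec"]))[0]; return np.array(c["K"]),R,np.array(c["tvec"]).ravel()
def ray(n,uv,z):
    K,R,t=cam(n); C=-R.T@t; d=R.T@np.linalg.solve(K,[uv[0],uv[1],1]); return (C+d*(z-C[2])/d[2]).round(1)
def proj(n,P):
    K,R,t=cam(n); p=(np.atleast_2d(P)@R.T+t)@K.T; return p[:,:2]/p[:,2:]
E
python3 - <<'E'
from h import *
for n in("side","top"):
    im=cv2.imread(f"pics/{n}0.png"); h=cv2.cvtColor(im,cv2.COLOR_BGR2HSV)
    # red lids
    m=(((h[...,0]<4)|(h[...,0]>176))&(h[...,1]>200)&(h[...,2]>130)).astype(np.uint8)
    k,l,s,c=cv2.connectedComponentsWithStats(m)
    for i in range(1,k):
        if s[i,4]>60: print(n,"lid",c[i].round(1),s[i],ray(n,c[i],85))
    g=((h[...,0]>55)&(h[...,0]<75)&(h[...,1]>120)).astype(np.uint8)
    k,l,s,c=cv2.connectedComponentsWithStats(g); i=1+np.argmax(s[1:,4])
    cn=max(cv2.findContours((l==i).astype(np.uint8),0,2)[0],key=cv2.contourArea)
    print(n,"mat",cv2.approxPolyDP(cv2.convexHull(cn),3,True)[:,0].tolist(),[ray(n,p[0],4).tolist() for p in cv2.approxPolyDP(cv2.convexHull(cn),3,True)])
im=cv2.imread("pics/top0.png"); cv2.imwrite("pics/topc.png",cv2.resize(im[130:290,190:440],None,fx=3.2,fy=3.2,interpolation=cv2.INTER_CUBIC))
for nm,uv,z in [("mill",(347,150),155),("spice",(309,147),95),("mug",(414,231),92),("tin",(407,270),105),("carton",(216,183),110)]: print(nm,ray("top",uv,z))
E
```

```text
side lid [275.2 105.7] [268 100  15  13 143] [532.6 705.   85. ]
side lid [268.2 196.5] [259 190  20  14 217] [464.  190.5  85. ]
side lid [327.7 235. ] [317 227  22  17 289] [618.   11.6  85. ]
side lid [231.5 284.4] [220 275  24  20 377] [ 343.8 -126.3   85. ]
side mat [[292, 231], [349, 238], [342, 320], [261, 308]] [[528.3, 112.3, 4.0], [697.1, 63.0, 4.0], [620.2, -213.0, 4.0], [413.7, -152.7, 4.0]]
top mat [[302, 171], [308, 172], [311, 185]] [[673.3, -9.7, 4.0], [669.2, -29.7, 4.0], [624.2, -37.9, 4.0]]
mill [ 694.7 -139.7  155. ]
spice [727.1 -30.   95. ]
mug [ 450.1 -340.9   92. ]
tin [ 332.3 -306.4  105. ]
carton [616.1 263.3 110. ]
```

View pics/topc.png

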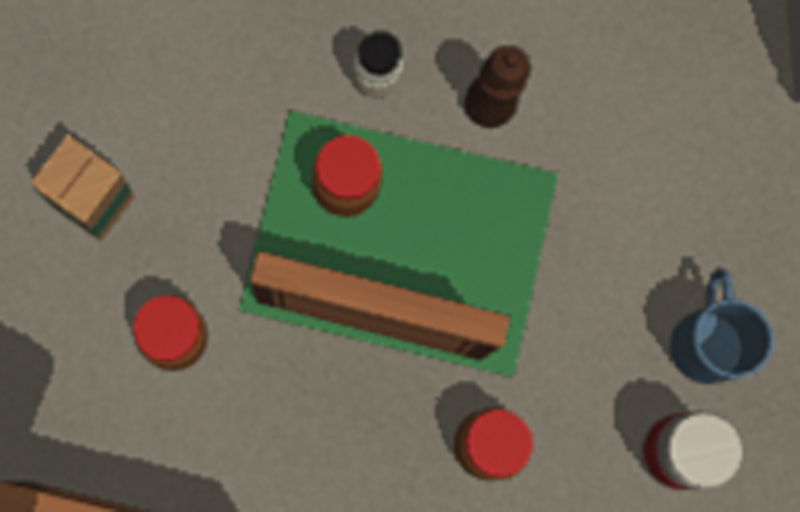

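The crop confirms the layout. Mat corners are at crop (290,110), (557,173), (514,377) and (241,311). The board's top face runs from (258,254) to (509,316), and the jar lid is at (348,168). The spice jar and mill stand just beyond the mat's far side, and the left side is free up to the carton at (85,190). Next I fit the poses.

```bash
python3 - <<'E'
from h import *
from scipy.optimize import least_squares
c=lambda u,v:((u+.5)/3.2-.5+190,(v+.5)/3.2-.5+130)
M=[ray("top",c(*p),4)[:2] for p in [(290,110),(557,173),(514,377),(241,311)]]
print("mat corners top",[m.tolist() for m in M])
mt=[(113-3,145),(110,-145),(-110,-145),(-110,145)]; mt[0]=(110,145)
def xf(p,q): a=p[2]; return np.array(q)@np.array([[np.cos(a),np.sin(a)],[-np.sin(a),np.cos(a)]])+p[:2]
side=np.array([(349,238),(342,320),(261,308)])  # mat seen side: corners 1.. 
s3=[ray("side",p,4)[:2] for p in [(350,237),(343,319.5),(262,308.5)]]
f=lambda p:np.r_[(xf(p,mt)-M).ravel(),(xf(p,mt)[:3]-s3).ravel()]
so=least_squares(f,[550,-50,-.2]); mp=so.x; print("mat",mp.round(3),so.fun.round(1))
B=[ray("top",c(*p),154)[:2] for p in [(258,254),(509,316),(252,284),(500,347)]]
print("board top corners",B)
bt=[(15,120),(15,-120),(-15,120),(-15,-120)]
so=least_squares(lambda p:(xf(p,bt)-B).ravel(),[480,-50,-.2]); bp=so.x; print("board",bp.round(3),so.fun.round(1))
jt=ray("top",c(348,168),85); js=ray("side",(327.7,235),85); print("jar",jt,js)
for n,o in (("side",(327.7,235)),): pass
a=mp[2]; Rm=np.array([[np.cos(a),-np.sin(a)],[np.sin(a),np.cos(a)]])
L=lambda p:(Rm.T@(np.array(p)[:2]-mp[:2])).round(1)
print("in mat: board",L(bp),"jar",L(jt),L(js))
for nm,p in dict(mill=(694.7,-139.7),spice=(727,-30),carton=(616,263),mug=(450,-341),decoy=(464,190),decoy2=(344,-126)).items(): print(nm,L(p))
E
```

```text
mat corners top [[699.9, 62.6], [623.0, -213.9], [411.9, -157.1], [488.1, 119.4]]
mat [ 5.56431e+02 -4.57160e+01 -2.66000e-01] [ 0.7  2.7  1.5 -0.6  0.3  0.3  0.2  3.7 -0.3 -1.3  1.5 -2.7 -4.1 -2.2]
board top corners [array([521.7,  96.3]), array([ 457. , -131.7]), array([493.9, 102.5]), array([ 428.9, -122. ])]
board [ 4.75375e+02 -1.37250e+01 -2.79000e-01] [ 1.2  1.2 -0.3 -1.5  0.1  3.3 -1.  -2.9]
jar [616.4   7.3  85. ] [618.1  11.7  85. ]
in mat: board [-86.6   9.6] jar [44.  66.9] [44.4 71.6]
mill [158.1 -54.4]
spice [160.5  59.9]
carton [-23.5 313.5]
mug [ -25.2 -312.9]
decoy [-151.1  203.2]
decoy2 [-183.9 -133.2]
```

```bash
cat >> h.py <<'E'
from scipy.spatial.transform import Rotation as Ro
MP=np.array([556.4,-45.7]); A=-.266
Rm=np.array([[np.cos(A),-np.sin(A)],[np.sin(A),np.cos(A)]])
W=lambda x,y,z:np.r_[Rm@[x,y]+MP,z]
def to(P,yaw=A+np.pi/2):
    s=r.sense(); R=Ro.from_euler("xyz",s["tcp_rot"]); T=Ro.from_euler("xyz",[np.pi,0,yaw])
    p=s["eef_pos"]; m=Rm.T@(p[:2]-MP)
    print("t",s["clock"],"mat xy",m.round(1),"z",p[2].round(1),"F",s["contact_force"].round(1),"op",round(s["opening"],2))
    print("shift",(R.inv().apply(np.array(P)-p)/200).round(3),"turn",((R.inv()*T).as_rotvec()/np.pi).round(3))
E
python3 -c "
from h import *
print(W(44,-10,231)); to(W(44,-10,250))"
```

```text
[596.22378251 -66.91476719 231.        ]
t 0.1 mat xy [-493.4  520. ] z 230.7 F [ 0.2 -0.2 -1.1] op 1.0
shift [-2.912 -2.401 -0.094] turn [-0.     0.     0.472]
```

```bash
python3 -m inch '[[[-0.97,-0.8,-0.1,0,0,0.24],[-0.97,-0.8,-0.1,0,0,0.24],[-0.97,-0.8,-0.1,0,0,0.24],[-0.97,-0.8,-0.1,0,0,0.24],[-0.97,-0.8,-0.1,0,0,0.24],[-0.97,-0.8,-0.1,0,0,0.24],[-0.97,-0.8,-0.1,0,0,0.24],[-0.97,-0.8,-0.1,0,0,0.24]]]' 0; python3 -c "
from h import *
to(W(44,-10,250))"
```

```text
clock: 0.77
eef_pos: [344.5, 366.9, 251.4]
tcp_rot: [3.141, 0.0, 2.029]
contact_force: [0.7, 0.3, -0.5]
opening: 0.502
grasp_force: 0.0
t 0.7667 mat xy [-312.9  342.3] z 251.4 F [ 0.7  0.3 -0.5] op 0.5
shift [-2.502  0.169  0.007] turn [ 0.    -0.     0.231]
```

```bash
python3 -m inch '[[[-1,0.07,0,0,0,0.231],[-1,0.07,0,0,0,0.231],[-1,0.07,0,0,0,0.231],[-1,0.07,0,0,0,0.231],[-1,0.07,0,0,0,0.231],[-1,0.07,0,0,0,0.231],[-1,0.07,0,0,0,0.231],[-1,0.07,0,0,0,0.231]]]'; python3 -c "
from h import *
to(W(44,-10,250))"
```

```text
clock: 1.43
eef_pos: [444.9, 196.7, 251.0]
tcp_rot: [-3.141, -0.0, 1.311]
contact_force: [-0.5, 0.1, 0.4]
opening: 0.501
grasp_force: 0.0
t 1.4333 mat xy [-171.3  204.6] z 251.0 F [-0.5  0.1  0.4] op 0.5
shift [-1.08   1.069  0.004] turn [-0.    -0.     0.002]
```

```bash
python3 -m inch '[[[-1,1,0,0,0,0.002],[-1,1,0,0,0,0.002],[-1,1,0,0,0,0.002],[-1,1,0,0,0,0.002],[-1,1,0,0,0,0.002],[-1,1,0,0,0,0.002],[-1,1,0,0,0,0.002],[-1,1,0,0,0,0.002]]]'; python3 -c "
from h import *
to(W(44,-10,18))"
```

```text
clock: 2.1
eef_pos: [589.0, -52.0, 251.0]
tcp_rot: [3.14, 0.001, 1.305]
contact_force: [-1.3, 1.0, -0.4]
opening: 0.501
grasp_force: 0.0
t 2.1 mat xy [33.1  2.5] z 251.0 F [-1.3  1.  -0.4] op 0.5
shift [-0.061  0.052  1.165] turn [ 0.001  0.    -0.   ]
```

```bash
python3 -m inch '[[[-0.08,0.05,0,0,0,0],[-0.08,0.05,0.1,0,0,0],[-0.08,0.05,0.25,0,0,0],[-0.08,0.05,0.45,0,0,0],[-0.08,0.05,0.6,0,0,0],[-0.08,0.05,0.7,0,0,0],[-0.08,0.05,0.75,0,0,0],[-0.08,0.05,0.75,0,0,0]]]'; python3 -c "
from h import *
to(W(44,-14,18))
a=r.grab_frame('top')[130:290,190:440]; b=r.grab_frame('side')[150:330,190:440]
k=dict(fx=2.2,fy=2.2,interpolation=cv2.INTER_CUBIC)
cv2.imwrite('pics/a.png',np.vstack([cv2.resize(a,None,fx=1.6,fy=1.6),cv2.resize(b,None,fx=1.6,fy=1.6)])[:,:,::-1])"
```

```text
clock: 2.77
eef_pos: [590.1, -65.5, 98.9]
tcp_rot: [-3.137, 0.0, 1.305]
contact_force: [-0.5, 0.5, 0.2]
opening: 0.501
grasp_force: 0.0
t 2.7667 mat xy [ 37.7 -10.2] z 98.9 F [-0.5  0.5  0.2] op 0.5
shift [-0.019  0.033  0.404] turn [-0.001  0.     0.   ]
```

View pics/a.png

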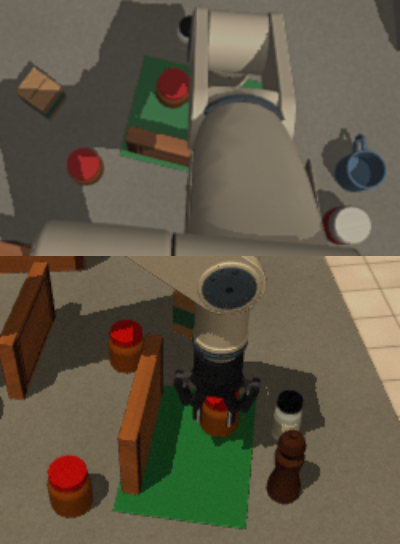

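The side view (lower half) shows the open fingers straddling the jar's line of travel at about (215,410), with the board and spice jar clear. The arm hides part of the top view. I descend and push towards mat +y.

```bash
python3 -m inch '[[[-0.02,0.033,0.1,0,0,0],[-0.02,0.033,0.2,0,0,0],[-0.02,0.033,0.28,0,0,0],[-0.02,0.033,0.34,0,0,0],[-0.02,0.033,0.38,0,0,0],[-0.02,0.033,0.4,0,0,0],[-0.02,0.033,0.4,0,0,0],[-0.02,0.033,0.4,0,0,0]]]'; python3 -m inch '[[[0.03,0,0,0,0,0],[0.06,0,0,0,0,0],[0.09,0,0,0,0,0],[0.12,0,0,0,0,0],[0.15,0,0,0,0,0],[0.18,0,0,0,0,0],[0.21,0,0,0,0,0],[0.24,0,0,0,0,0]]]';python3 -c "
from h import *
to(W(44,160,18))"
```

```text
clock: 3.53
eef_pos: [597.3, -73.1, 22.0]
tcp_rot: [3.141, -0.0, 1.301]
contact_force: [0.7, -0.7, -0.5]
opening: 0.498
grasp_force: 0.0
clock: 4.2
eef_pos: [609.5, -26.3, 21.3]
tcp_rot: [-3.141, 0.0, 1.301]
contact_force: [-0.9, -3.5, 0.9]
opening: 0.493
grasp_force: 0.5
t 4.2 mat xy [46.1 32.7] z 21.3 F [-0.9 -3.5  0.9] op 0.49
shift [ 0.637 -0.013  0.016] turn [-0.     0.    -0.001]
```

```bash
python3 -m inch '[[[0.03,0,0,0,0,0],[0.06,0,0,0,0,0],[0.09,0,0,0,0,0],[0.12,0,0,0,0,0],[0.15,0,0,0,0,0],[0.18,-0.01,0,0,0,0],[0.21,-0.01,0,0,0,0],[0.24,-0.01,0,0,0,0]]]'; python3 -m inch '[[[0.03,0,0,0,0,0],[0.06,0,0,0,0,0],[0.09,0,0,0,0,0],[0.12,0,0,0,0,0],[0.15,0,0,0,0,0],[0.18,0,0,0,0,0],[0.21,0,0,0,0,0],[0.24,0,0,0,0,0]]]';python3 -c "
from h import *
to(W(44,160,18))"
```

```text
clock: 4.87
eef_pos: [620.4, 20.6, 21.2]
tcp_rot: [-3.141, 0.0, 1.301]
contact_force: [-0.7, -1.4, -0.1]
opening: 0.502
grasp_force: 0.5
clock: 5.53
eef_pos: [633.3, 66.8, 21.1]
tcp_rot: [-3.141, 0.0, 1.301]
contact_force: [-0.4, -1.6, -1.1]
opening: 0.501
grasp_force: 0.7
t 5.5333 mat xy [ 44.6 128.8] z 21.1 F [-0.4 -1.6 -1.1] op 0.5
shift [ 0.156 -0.004  0.016] turn [-0.     0.    -0.001]
```

```bash
python3 -m inch '[[[0.03,0,0,0,0,0],[0.06,0,0,0,0,0],[0.09,0,0,0,0,0],[0.11,0,0,0,0,0],[0.13,0,0,0,0,0],[0.15,0,0,0,0,0],[0.16,0,0,0,0,0],[0.165,0,0,0,0,0]]]'; python3 -m inch '[[[-0.03,0,0,0,0,0],[-0.08,0,0,0,0,0],[-0.15,0,0,0,0,0],[-0.25,0,0,0,0,0],[-0.25,0,-0.15,0,0,0],[-0.25,0,-0.3,0,0,0],[-0.25,0,-0.5,0,0,0],[-0.25,0,-0.7,0,0,0]]]';python3 -c "
from h import *
to(W(-170,10,250))
for n in('top','side'):
    im=r.grab_frame(n); cv2.imwrite(f'pics/b{n}.png',im[:,:,::-1])
    h=cv2.cvtColor(im,cv2.COLOR_RGB2HSV)
    m=(((h[...,0]<4)|(h[...,0]>176))&(h[...,1]>200)&(h[...,2]>130)).astype(np.uint8)
    k,l,s,c=cv2.connectedComponentsWithStats(m)
    for i in range(1,k):
        if s[i,4]>60:
            p=ray(n,c[i],83); print(n,c[i].round(),s[i,2:],p,(Rm.T@(p[:2]-MP)).round(1))
cv2.imwrite('pics/b.png',np.hstack([cv2.imread('pics/btop.png')[100:300,180:440],cv2.imread('pics/bside.png')[150:350,190:450]]))
"
```

```text
clock: 6.2
eef_pos: [642.1, 98.4, 21.3]
tcp_rot: [3.142, -0.0, 1.301]
contact_force: [-0.4, -0.7, -0.4]
opening: 0.5
grasp_force: 0.7
clock: 6.87
eef_pos: [627.4, 48.1, 162.1]
tcp_rot: [-3.14, 0.001, 1.3]
contact_force: [2.2, 0.2, -0.2]
opening: 0.499
grasp_force: 0.0
t 6.8667 mat xy [ 43.9 109.1] z 162.1 F [ 2.2  0.2 -0.2] op 0.5
shift [-0.502 -1.068 -0.437] turn [-0.001  0.    -0.002]
side [275. 106.] [ 15  13 138] [532.8 708.3  83. ] [-221.   721.3]
side [263. 197.] [10 13 87] [448.6 190.8  83. ] [-166.2  199.8]
side [232. 284.] [ 24  20 379] [ 343.7 -125.    83. ] [-184.4 -132.4]
```

View pics/b.png

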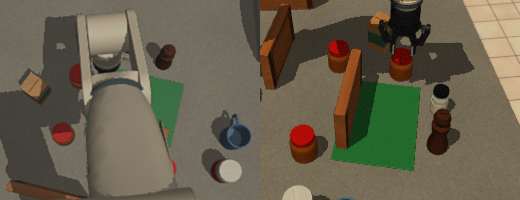

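The jar in the side view (right half, at (401,65)) stands upright beyond the mat's left edge at about y=85. The arm covers the area in the top view. I now raise and retreat over the board, turning the tool so its x axis points along mat +x.

```bash
python3 -m inch '[[[0,0,-0.2,0,0,0],[0,0,-0.4,0,0,0],[-0.1,-0.1,-0.44,0,0,0],[-0.5,-0.5,-0.44,0,0,0],[-0.5,-1,-0.44,0,0,0],[-0.5,-1,-0.44,0,0,0],[-0.5,-1,-0.44,0,0,0],[-0.5,-1,-0.44,0,0,0]]]'; python3 -c "
from h import *
print(r.sense()['qpos'].round(2))
to(W(-165,10,250),A); to(W(-165,10,250),A+np.pi)"
```

```text
clock: 7.63
eef_pos: [405.6, 5.7, 248.3]
tcp_rot: [-3.14, 0.001, 1.3]
contact_force: [-0.4, 0.8, 0.1]
opening: 0.502
grasp_force: 0.0
[ 0.01 -0.02  2.05 -0.    1.11  0.28]
t 7.6333 mat xy [-159.1   10. ] z 248.3 F [-0.4  0.8  0.1] op 0.5
shift [ 0.    -0.03  -0.008] turn [-0.     0.     0.498]
t 7.6333 mat xy [-159.1   10. ] z 248.3 F [-0.4  0.8  0.1] op 0.5
shift [ 0.    -0.03  -0.008] turn [-0.    -0.    -0.502]
```

```bash
python3 -m inch '[[[0,-0.03,0,0,0,0.25],[0,-0.03,0,0,0,0.25],[0,-0.03,0,0,0,0.25],[0,-0.03,0,0,0,0.25],[0,-0.03,0,0,0,0.25],[0,-0.03,0,0,0,0.25],[0,-0.03,0,0,0,0.25],[0,-0.03,0,0,0,0.25]]]'; python3 -m inch '[[[0,0,0,0,0,0.248],[0,0,0,0,0,0.248],[0,0,0,0,0,0.248],[0,0,0,0,0,0.248],[0,0,0,0,0,0.248],[0,0,0,0,0,0.248],[0,0,0,0,0,0.248],[0,0,0,0,0,0.248]]]'; python3 -c "
from h import *
to(W(-165,10,122),A)
a=r.grab_frame('top')[100:300,180:440]; b=r.grab_frame('side')[150:350,190:450]
cv2.imwrite('pics/c.png',cv2.resize(np.hstack([a,b]),None,fx=1.5,fy=1.5,interpolation=cv2.INTER_CUBIC)[:,:,::-1])"
```

```text
clock: 8.3
eef_pos: [402.9, 7.6, 248.9]
tcp_rot: [-3.142, 0.0, 0.513]
contact_force: [0.1, -0.4, 0.1]
opening: 0.499
grasp_force: 0.0
clock: 8.97
eef_pos: [403.1, 7.9, 249.0]
tcp_rot: [3.142, 0.0, -0.264]
contact_force: [0.3, 0.5, -0.9]
opening: 0.498
grasp_force: 0.0
t 8.9667 mat xy [-162.    11.4] z 249.0 F [ 0.3  0.5 -0.9] op 0.5
shift [-0.015  0.007  0.635] turn [0.    0.    0.001]
```

View pics/c.png

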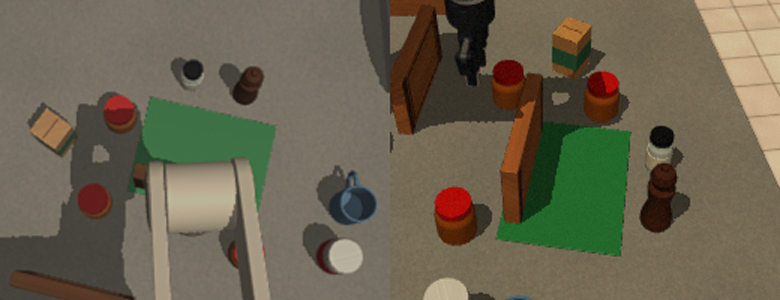

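The top view shows the jar at crop (119,112), standing clear of the mat's left edge at about x=147. The board still stands, and the bystanders are unmoved. I descend behind the board to z≈122.

```bash
python3 -c "
from h import *
p=ray('top',(119/1.5+180,109/1.5+100),85);print((Rm.T@(p[:2]-MP)).round(1))"; python3 -m inch '[[[0,0.007,0.1,0,0,0],[0,0.007,0.25,0,0,0],[0,0.007,0.4,0,0,0],[0,0.007,0.5,0,0,0],[0,0.007,0.57,0,0,0],[0,0.007,0.61,0,0,0],[0,0.007,0.63,0,0,0],[0,0.007,0.63,0,0,0]]]'; python3 -m inch '[[[0.03,0,0,0,0,0],[0.06,0,0,0,0,0],[0.09,0,0,0,0,0],[0.12,0,0,0,0,0],[0.15,0,0,0,0,0],[0.17,0,0,0,0,0],[0.185,0,0,0,0,0],[0.2,0,0,0,0,0]]]'; python3 -c "
from h import *
to(W(-113,10,122),A)"
```

```text
[ 45.2 194.2]
clock: 9.73
eef_pos: [402.9, 7.0, 122.9]
tcp_rot: [3.141, 0.001, -0.263]
contact_force: [-0.1, -0.1, 0.4]
opening: 0.5
grasp_force: 0.0
clock: 10.4
eef_pos: [442.0, -3.5, 123.2]
tcp_rot: [3.142, 0.0, -0.264]
contact_force: [0.5, 0.1, 0.2]
opening: 0.501
grasp_force: 0.0
t 10.4 mat xy [-121.4   10.7] z 123.2 F [0.5 0.1 0.2] op 0.5
shift [0.042 0.004 0.006] turn [0.    0.    0.001]
```

```bash
python3 -m inch '[[[0.015,0,0,0,0,0],[0.03,0,0,0,0,0],[0.045,0,0,0,0,0],[0.06,0,0,0,0,0],[0.075,0,0,0,0,0],[0.09,0,0,0,0,0],[0.105,0,0,0,0,0],[0.12,0,0,0,0,0]]]'; python3 -m inch '[[[0.015,0,0,0,0,0],[0.03,0,0,0,0,0],[0.045,0,0,0,0,0],[0.06,0,0,0,0,0],[0.075,0,0,0,0,0],[0.09,0,0,0,0,0],[0.105,0,0,0,0,0],[0.12,0,0,0,0,0]]]'; python3 -c "
from h import *
to(W(-113,10,122),A)
b=r.grab_frame('side')[150:350,190:450]
cv2.imwrite('pics/d.png',cv2.resize(b,None,fx=2,fy=2,interpolation=cv2.INTER_CUBIC)[:,:,::-1])"
```

```text
clock: 11.07
eef_pos: [465.2, -9.7, 123.3]
tcp_rot: [3.142, -0.0, -0.264]
contact_force: [0.0, -0.3, 0.2]
opening: 0.505
grasp_force: 0.2
clock: 11.73
eef_pos: [488.4, -15.9, 123.3]
tcp_rot: [-3.142, -0.0, -0.264]
contact_force: [0.3, -0.6, -0.5]
opening: 0.494
grasp_force: 0.0
t 11.7333 mat xy [-73.4  10.8] z 123.3 F [ 0.3 -0.6 -0.5] op 0.49
shift [-0.198  0.004  0.006] turn [-0.    -0.     0.001]
```

View pics/d.png

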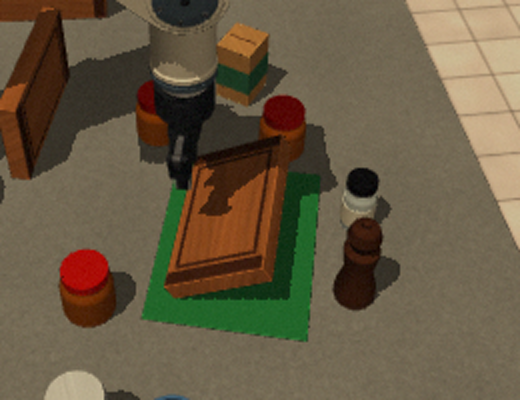

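The picture shows the board in mid-fall across the mat, free of the fingers, with the jar behind it off the mat. I retreat and check.

```bash
python3 -m inch '[[[0,0,0,0,0,0],[-0.1,0,0,0,0,0],[-0.3,0,-0.1,0,0,0],[-0.5,0,-0.3,0,0,0],[-0.6,0,-0.5,0,0,0],[-0.6,0,-0.7,0,0,0],[-0.6,0,-0.8,0,0,0],[-0.6,0,-0.8,0,0,0]]]'; python3 -m inch '[[[0,-1,0,0,0,0],[0,-1,0,0,0,0],[0,-1,0,0,0,0],[0,-1,0,0,0,0],[0,-1,0,0,0,0],[0,-1,0,0,0,0],[0,-1,0,0,0,0],[0,-1,0,0,0,0]]]';python3 -c "
from h import *
to(W(-113,10,122),A)
a=r.grab_frame('top')[100:300,180:440]; b=r.grab_frame('side')[150:350,190:450]
cv2.imwrite('pics/e.png',cv2.resize(np.vstack([a,b]),None,fx=1.5,fy=1.5,interpolation=cv2.INTER_CUBIC)[:,:,::-1])"
```

```text
clock: 12.45
eef_pos: [374.5, 15.8, 289.8]
tcp_rot: [-3.138, -0.01, -0.263]
contact_force: [1.2, -0.0, 1.7]
opening: 0.497
grasp_force: 0.0
clock: 13.12
eef_pos: [423.8, 208.1, 282.8]
tcp_rot: [3.14, 0.001, -0.263]
contact_force: [-0.4, 0.7, -1.0]
opening: 0.502
grasp_force: 0.0
t 13.1167 mat xy [-194.7  210. ] z 282.8 F [-0.4  0.7 -1. ] op 0.5
shift [0.406 1.    0.805] turn [0.    0.    0.001]
```

View pics/e.png

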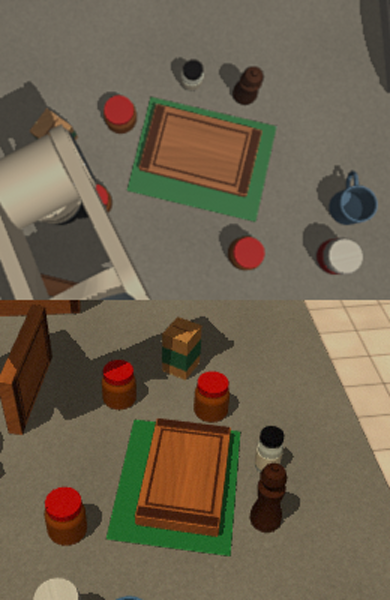

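The board lies flat near the mat's far side: in the top crop it spans about (155,105) to (260,195), with green visible all round. I measure the margins.

```bash
python3 -c "
from h import *
ims={n:r.grab_frame(n) for n in('top','side')}
a=cv2.resize(ims['top'][155:255,260:370],None,fx=5.4,fy=5.4,interpolation=cv2.INTER_CUBIC)
cv2.imwrite('pics/f.png',a[:,:,::-1])
for n,im in ims.items():
    h=cv2.cvtColor(im,cv2.COLOR_RGB2HSV)
    m=np.zeros(h.shape[:2],np.uint8)
    q=proj(n,[W(x,y,10) for x,y in((125,160),(125,-160),(-115,-160),(-115,140))]).astype(np.int32)
    cv2.fillConvexPoly(m,q,1)
    m&=((h[...,0]<20)&(h[...,1]>100)).astype(np.uint8)
    k,l,s,c=cv2.connectedComponentsWithStats(m); i=1+np.argmax(s[1:,4])
    cn=max(cv2.findContours((l==i).astype(np.uint8),0,2)[0],key=cv2.contourArea)
    ap=cv2.approxPolyDP(cv2.convexHull(cn),2,True)[:,0]
    for p in ap: print(n,p,'z34',(Rm.T@(ray(n,p,34)[:2]-MP)).round(1),'z4',(Rm.T@(ray(n,p,4)[:2]-MP)).round(1))
"
```

```text
top [284 170] z34 [ 85.  123.4] z4 [ 92.7 125.2]
top [352 186] z34 [  84.1 -105.2] z4 [  91.8 -108.4]
top [344 229] z34 [ -60.1 -109.5] z4 [ -55.7 -112.9]
top [274 213] z34 [-61.9 121.5] z4 [-57.5 123.3]
side [294 230] z34 [-59.2 123. ] z4 [-63.2 150.1]
side [343 235] z34 [ 87.9 124.2] z4 [ 88.3 151.4]
side [334 307] z34 [  81.6 -128.3] z4 [  81.8 -108.6]
side [280 298] z34 [ -60.7 -122.1] z4 [ -64.7 -102.2]
```

View pics/f.png

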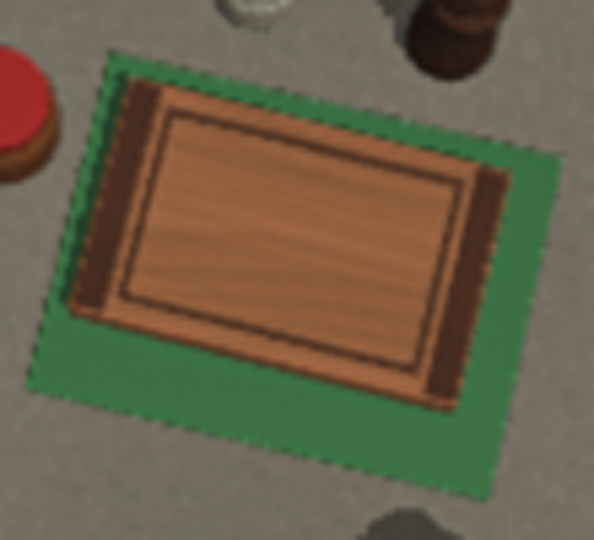

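The board's footprint in the mat frame is x −61 to 86 and y about −110 to 127, so it lies wholly on the mat. Green shows on all four sides. The jar's edge is about 13 mm off the mat. I hand in.

```bash
python3 -c "
from rig import r
print(r.sign_off())"
```

```text
the job is handed in; nothing more can be done
None
```

The job is handed in: the jar stands upright about 13 mm off the mat, the board lies flat and wholly on the mat with at least about 19 mm to spare on every side, and the bystanders look unmoved. The hand-in returned no verdict.

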